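# Set the optical cell in the photometer's light path

### The arm

A 6-joint arm with a two-finger parallel gripper is mounted at the origin on the work surface. World frame = base frame: x ahead of the robot, y to its left, z up, the work surface at z = 0. Lengths are in m, angles in rad, forces in N, time in s.
With the tool pointing down it reaches from about 0.375 to 0.75 m from the base axis. Payload 9 kg.
Tool frame: the origin (TCP) lies on the centre line of the jaws, within the pads' length; the fingertips stand 17 mm ahead of it and the grasp point (between the pads) lies 2 mm behind it; z points along the fingers, y is the direction in which the jaws open and shut (so a half turn about z gives the same grasp; the last joint's range is limited). The gripper opens to 85 mm and grips with 20 to 120 N. Pads are 22 mm wide; open, the fingers measure 114 mm over their backs; the gripper's body (76 mm by 85 mm) begins 54 mm behind the grasp point. The pads swing forward as they close: fully open they stand 13 mm farther back than shut.
Start: joints at [-1.521, 0.104, 0.097, 1.564, 0, 1.353], TCP at [0.159, -0.579, 0.248] pointing down, gripper open.
Joint ranges: [-2.99, 2.99], [-0.84, 1.86], [-1.1, 1.16], [-1.84, 2.11], [-1.51, 1.56], [-3.14, 3.14]. Speed limits (rad/s): [2.22, 2.22, 2.57, 3.14, 3.14, 3.14].

### API

Orientations are given as [roll, pitch, yaw] about the fixed x, y, z axes, in that order (R = Rz(yaw) Ry(pitch) Rx(roll)).
In Python, from cell import observe, grab_frame, arm gives the robot as it stands. The module is installed in compiled form; this text tells all that it offers.
- The arm moves only by the tool servo_tool, never from a script. Its arguments are lists of equal length, an entry for each row: "slide": the shift along the tool's x, y, z in mm, a list of three; "delta_rot": the turn, a rotation vector about the tool's x, y, z in rad, a list of three; "claw": the closure in counts, from 0 (fully open) to 255 (shut). In form: {"slide": [[tx, ty, tz], ...], "delta_rot": [[wx, wy, wz], ...], "claw": [claw, ...]}. A call has 1 to 12 rows; each row is the pose to reach, as a shift and turn from the pose commanded when the call began, along the tool's axes at that moment; what a row does not reach only later rows make up. A row lasts 1/10 s, in which the tool goes at most 50 mm and 8.59 degrees, less where a joint would pass 70% of its speed; a pose out of reach is approached as far as the arm can. A call with a gripper value outside its range is refused whole. The fingers move at their own pace and stop on an object; "grip_force" is the grip in N (left out, the last holds). Time passes only in rows, so rows that repeat a pose let the fingers close. It gives the time, the measured TCP pose, the force and the opening at its end, in the units of the state.
- observe(): the state, without advancing time (a new reading comes with each control period).
- grab_frame(name): name is "scene" or "top" or "wrist"; returns a dict with "frame" (384x512x3 uint8, red, green, blue), "K" (3x3 intrinsics, pixels), "R" (3x3) and "t" (3): a world point X has camera coordinates R X + t. Camera axes: x right, y down, z forward; pixel columns grow to the right and rows downward; lengths in m; the calibration is good to about 2 mm. A picture is of the moment at which its call begins. There is no depth.
- arm.finish_job(): hands the job in, once; it reports no verdict.
The state is a dict: "clock": time; "joints": joint angles; "joint_velocities": joint speeds; "joint_torque": joint torques, N m; "ee_pos": TCP position; "ee_rot": TCP orientation; "wrist_force": force on the tool from outside, world axes, zero at the start; "wrist_torque": the same for the moment, N m; "finger_gap": opening from 0.0 (shut) to 1.0 (fully open).
Only numpy, scipy, OpenCV 4.12 (cv2) and the standard library are available. Lean on these libraries where they do the work, as an engineer would, in place of code of your own. Each camera call takes 0.05 s, during which the arm holds its last target. There are 200 camera calls.

### The job

Load the optical cell into the photometer's turning holder with its clear faces towards the holder's two window tubes, and press it gently but fully home. Then, by the cell's grip, turn the holder gently clockwise (seen from above) all the way onto its stop, so that the clear faces look straight along the light path, and let go. Never force the cell, and leave the calculator, pen cup, glass dish and stapler where they are.

Things in the scene. Friction and masses are not known exactly. Their poses are not given: they have to be found in the camera images.
- cell_centre (a point): centre of the loose optical cell (0.12 kg, 84 mm tall, 42 mm above its underside), upright on a 4 mm blue mat. Square glass body 30 x 30 x 45 mm, then a white cap 33 x 33 x 8 mm, then a grip fin. z up; x passes through the two clear faces, along the fin's length; the faces across y are grey frosted. Either way round is the same.
- cell_fin (a point): centre of the upright white grip fin on the cell's cap: 30 mm long (cell's x), 12 mm thick (y), 31 mm tall; 26.5 mm above cell_centre. Cell's axes.
- cell_foot (a point): centre of the flat underside of the optical cell, 42 mm below cell_centre. Cell's axes.
- photometer: fixed bench photometer: white base 270 (its x) x 170 x 50 mm tall; origin on the desk under the holder's middle, z up. Its x is the light path, level, from the long grey lamp house to the short grey detector house; these begin 57 mm (their tubes 50 mm) either side of the origin, tops 94 mm above the desk. The aluminium turning holder stands between them.
- pocket_mouth (a point): nominal centre of the square pocket's mouth, on the top face of the holder (aluminium block 52 x 52 x 40 mm), 90 mm above the desk; photometer's axes, does not turn. The holder sits in a floating bearing: the real pocket lies up to 2.5 mm off along each axis, level, unmeasured, stays where left: find it by feel or sight. Pocket 31 x 31 mm, 34 mm deep, sharp-edged.
- pocket_floor (a point): nominal centre of the pocket's rigid floor, 56 mm above the desk; photometer's axes (same offset as the mouth). A leaf spring in one pocket wall presses the cell with 3 to 4 N from about 8 mm down: it rubs with several N, stays where left, and must be pressed until the resistance rises sharply at the floor. Seated it has up to 1 mm and 0.04 rad of play.
- holder (a joint): angle of the holder about the vertical, rad, anticlockwise from above; 0 = on its rigid stop. Its window tubes (black stubs on two opposite sides) point along the photometer's x turned by this angle. Starts between 0.5 and 1.1. Friction 0.08 N m, stays where left. The pocket would take the cell at any quarter turn. Because of the play the cell must turn slightly further than the holder.
Things that resemble listed ones, but are neither listed nor needed, are in the scene too. What is shaped like the part that bears cell_centre but green is not meant.

How it is judged:
On the way, in this order (a step that is already met when the one before it is completed fails the run):
1. the cell is fully home in the pocket, with the holder still well short of its stop (z of cell_foot in the frame of photometer below 0.0585 m and horizontal distance between cell_foot and pocket_floor below 0.006 m and value of joint holder above 0.2 rad), for 0.2 s.
2. the holder with the cell in it is turned onto its stop (z of cell_foot in the frame of photometer below 0.0585 m and horizontal distance between cell_foot and pocket_floor below 0.006 m and value of joint holder below 0.025 rad), for 0.2 s.
At the end, for the whole second after the job is handed in: The cell stands fully home in the pocket (underside within 2.5 mm of the pocket floor, within 6 mm of its nominal centre), upright within 0.08 rad, the holder within 0.03 rad of its stop, the cell's x axis (clear faces) within 0.1 rad of the light path either way round, at rest and released (z of cell_foot in the frame of photometer below 0.0585 m and horizontal distance between cell_foot and pocket_floor below 0.006 m and value of joint holder below 0.03 rad and angle between the x axis of cell_centre and the x axis of photometer, either way round below 0.1 rad and angle between cell_centre's own z axis and vertical below 0.08 rad and linear speed of cell below 0.01 m/s); the robot touches nothing.
It fails at once if the cell is forced against the photometer or its holder with more than 40 N (all their contact forces added up) (contact force between cell and photometer above 40 N).
It fails at once if the cell is tipped over (angle between cell_centre's own z axis and vertical above 0.6 rad).
It fails at once if the calculator, pen cup, glass dish or stapler is moved by more than 15 mm (distance of any of calculator, pen_cup, dish, stapler from where it was at the start of the episode above 0.015 m).
It also fails if it takes over 72 s, if anything falls off the work surface, if the arm or the gripper's body presses on something with over 40 N, if the wrist force passes 120 N, or if a joint passes its speed limit or range.

## Working session

There is one attempt and no reset: what is moved stays moved. The work goes in short steps, Python scripts to look and compute and a tool call to move; the robot and the scene stay as the last step left them, time stands still between calls to the robot, and variables do not carry over. Pictures are saved under pics/ and viewed, about 8 in all and at most 12, crops included, and the job is handed in when it is done.

Besides the shell and the picture viewer there is one more tool, called after ">>>" as a command line: name --argument value ..., lists and objects as JSON in quotes. servo_tool: Moves the arm, as the interface text tells. Its arguments: {"type":"object","properties":{"slide":{"type":"array"},"delta_rot":{"type":"array"},"claw":{"type":"array"},"grip_force":{"type":"number"}},"required":["slide","delta_rot","claw"]}

```bash
mkdir -p pics; python3 - <<'E'
from cell import observe, grab_frame
import cv2,numpy as np
s=observe();print({k:np.round(v,3) for k,v in s.items()})
for n in ["scene","top"]:
    f=grab_frame(n);np.savez(f"{n}0.npz",**{k:f[k] for k in f if k in("frame","K","R","t")})
    cv2.imwrite(f"pics/{n}0.png",cv2.resize(f["frame"][:,:,::-1],(800,600),interpolation=cv2.INTER_CUBIC))
    print(n,f["K"],f["R"],f["t"])
E
```

```text
{'clock': np.float64(0.0), 'joints': array([-1.521,  0.105,  0.096,  1.564,  0.   ,  1.353]), 'joint_velocities': array([-0.   ,  0.001, -0.001,  0.   , -0.002,  0.   ]), 'joint_torque': array([ 0.0000e+00, -5.5693e+01,  5.0365e+01,  1.7000e-02, -0.0000e+00,
        0.0000e+00]), 'ee_pos': array([ 0.159, -0.578,  0.248]), 'ee_rot': array([-3.14 , -0.   ,  0.268]), 'wrist_force': array([-0.828,  0.812,  0.399]), 'wrist_torque': array([-0.059,  0.009,  0.031]), 'finger_gap': np.float64(1.0)}
scene [[420.8290464    0.         252.26284975]
 [  0.         420.8290464  186.77010244]
 [  0.           0.           1.        ]] [[ 0.83728205  0.54672469  0.00713332]
 [ 0.4588041  -0.69541982 -0.5530733 ]
 [-0.29741818  0.46635114 -0.83310206]] [-0.42657531 -0.20022115  0.94566446]
top [[439.89299217   0.         251.54763883]
 [  0.         439.89299217 187.57486403]
 [  0.           0.           1.        ]] [[ 0.01043796 -0.99988129  0.01133395]
 [-0.98418337 -0.01227733 -0.1767268 ]
 [ 0.17684497 -0.00931001 -0.98419469]] [-0.05629839  0.54445102  0.71709633]
```

View pics/scene0.png

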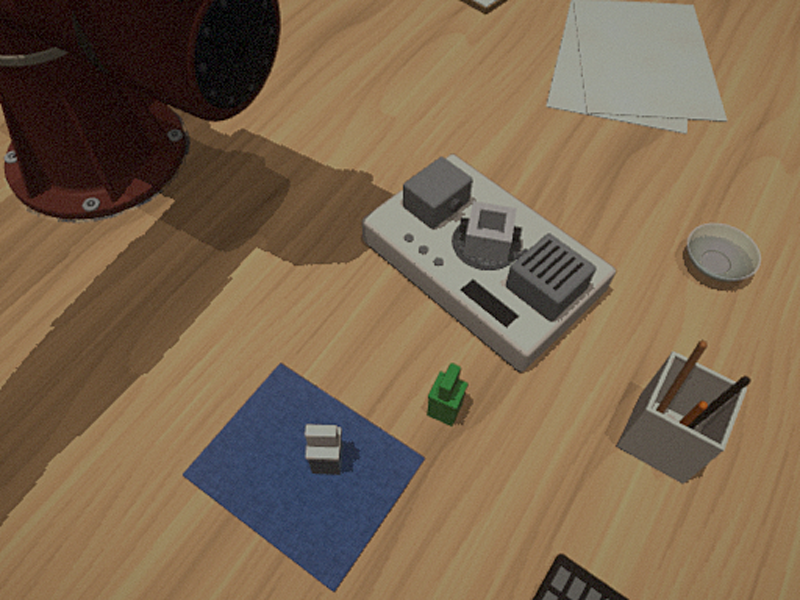

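View pics/top0.png

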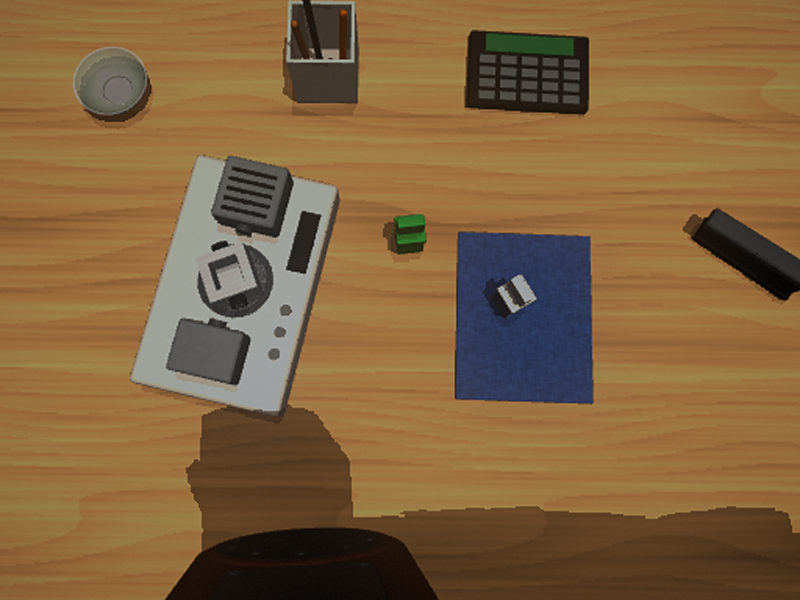

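The loose cell is the white one, at scene (322,448) and top (515,293). The one thing that could be mistaken for it is the green decoy, at scene (447,393) and top (410,233). The photometer base centre is at top (235,285), and its window stubs are at top (220,245) and (238,300). I'll check this choice in one close crop.

```bash
cat > h.py <<'E'
import numpy as np, cv2
def ray(f,u,v,z):
    R,t=f["R"],f["t"];c=-R.T@t
    d=R.T@np.linalg.inv(f["K"])@np.array([u,v,1.0])
    return c+d*(z-c[2])/d[2]
def proj(f,X):
    p=f["K"]@(f["R"]@np.asarray(X,float)+f["t"]);return p[:2]/p[2]
def tri(f,p,g,q):
    A=[];b=[]
    for F,(u,v) in((f,p),(g,q)):
        c=-F["R"].T@F["t"];d=F["R"].T@np.linalg.inv(F["K"])@np.array([u,v,1.0]);d/=np.linalg.norm(d)
        P=np.eye(3)-np.outer(d,d);A.append(P);b.append(P@c)
    return np.linalg.lstsq(np.vstack(A),np.hstack(b),rcond=None)[0]
E
python3 - <<'E'
from h import *
T=np.load("top0.npz");S=np.load("scene0.npz")
def crop(f,x,y,w):
    h=w*3//4;c=f["frame"][y:y+h,x:x+w,::-1];c=cv2.resize(c,(400,300),interpolation=cv2.INTER_CUBIC)
    return np.clip(c.astype(float)*1.2,0,255).astype(np.uint8)
a=np.hstack([crop(T,300,165,60),crop(S,180,255,60)]);b=np.hstack([crop(T,110,140,80),crop(S,275,115,80)])
cv2.imwrite("pics/crop.png",np.vstack([a,b]))
# base outline top
hsv=cv2.cvtColor(T["frame"],cv2.COLOR_RGB2HSV);m=((hsv[...,1]<60)&(hsv[...,2]>140)).astype(np.uint8)
n,l,st,c=cv2.connectedComponentsWithStats(m)
for i in range(1,n):
    if st[i,4]>60: print(st[i],c[i])
cs,_=cv2.findContours(m[:,:260],cv2.RETR_EXTERNAL,cv2.CHAIN_APPROX_NONE);k=max(cs,key=cv2.contourArea)
r=cv2.minAreaRect(k);print(r)
B=np.array([ray(T,*p,0.05)[:2] for p in cv2.boxPoints(r)]);print(B.round(4),B.mean(0),np.linalg.norm(np.roll(B,-1,0)-B,axis=1))
E
```

```text
[183   1  44  39 232] [211.88793103  27.13362069]
[  84  100  131  163 8743] [147.66327348 187.21983301]
[327 176  16  18 133] [334.67669173 184.34586466]
[319 183  14  17  83] [324.89156627 191.38554217]
((149.2035369873047, 181.05311584472656), (97.01416015625, 153.22012329101562), 14.620875358581543)
[[0.4461 0.2344]
 [0.7119 0.1857]
 [0.6682 0.0157]
 [0.407  0.0741]] [0.55827677 0.127466  ] [0.27019588 0.17551497 0.26769755 0.16494954]
```

View pics/crop.png

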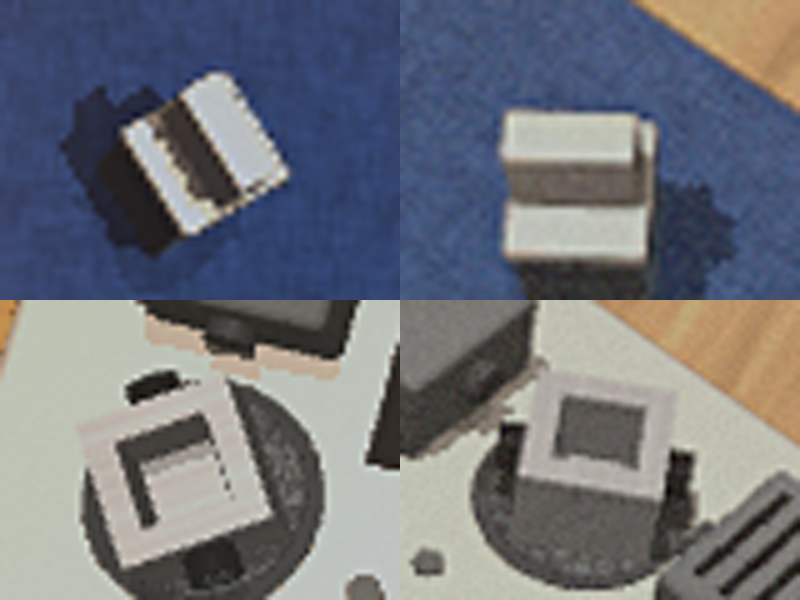

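Top left shows the cell. The fin's top is the bright strip with corners near crop (183,97), (222,72), (288,172) and (240,205). The frosted side is dark, and x runs along the fin. The lower panels show the holder's top face (crop corners (80,425), (222,375), (275,515), (125,568)) and its black stubs at (153,385) and (213,565). This confirms the choice of cell.

```bash
python3 - <<'E'
from h import *
T=np.load("top0.npz");S=np.load("scene0.npz")
hsv=cv2.cvtColor(T["frame"],cv2.COLOR_RGB2HSV);m=((hsv[...,1]<60)&(hsv[...,2]>140)).astype(np.uint8)
n,l=cv2.connectedComponents(m);q=l[184,335]
pts=np.argwhere(l==q)[:,::-1].astype(np.float32);r=cv2.minAreaRect(pts);print(r)
F=np.array([ray(T,*p,0.088)[:2] for p in cv2.boxPoints(r)]);e=np.roll(F,-1,0)-F
print("fin",F.mean(0),np.linalg.norm(e,axis=1)+.0017,np.arctan2(e[:,1],e[:,0]))
Ft=np.array([(300+x/6.667,165+y/6.667) for x,y in[(183,97),(222,72),(288,172),(240,205)]])
Fs=np.array([(180+x/6.667,255+(y)/6.667) for x,y in[(505-400,112),(632-400,112),(632-400,163),(503-400,160)]])
print("fin top",np.mean([ray(T,*p,.088) for p in Ft],0),"scene",np.mean([ray(S,*p,.088) for p in Fs],0),"tri",tri(T,Ft.mean(0),S,Fs.mean(0)))
ht=np.array([(110+x/5,140+(y-300)/5) for x,y in[(80,425),(222,375),(275,515),(125,568)]])
hs=np.array([(275+(x-400)/5,115+(y-300)/5) for x,y in[(535,370),(678,388),(662,500),(520,478)]])
for nme,f,h in(("top",T,ht),("scene",S,hs)):
    P=np.array([ray(f,*p,.09)[:2] for p in h]);e=np.roll(P,-1,0)-P
    print(nme,P.mean(0),np.linalg.norm(e,axis=1),np.arctan2(e[:,1],e[:,0]))
print("tri",tri(T,ht.mean(0),S,hs.mean(0)))
E
```

```text
((334.76922607421875, 184.6538543701172), (19.137157440185547, 7.21110200881958), 56.30992889404297)
fin [ 0.54469768 -0.18744797] [0.01396386 0.0333104  0.01388596 0.03325155] [-0.97206729 -2.57435785  2.16488764  0.56965049]
fin top [ 0.54331962 -0.18778022  0.088     ] scene [ 0.54692484 -0.18593195  0.088     ] tri [ 0.54497809 -0.18679962  0.08600094]
top [0.5581348  0.12624085] [0.04933319 0.05114002 0.05154711 0.05092033] [-1.20456454 -2.74535762  1.93312481  0.35288901]
scene [0.56043335 0.12817343] [0.05289529 0.05341002 0.05077605 0.05176573] [ 0.41826488 -1.20114452 -2.75451212  1.98033952]
tri [0.55938953 0.12757916 0.08864875]
```

>>> servo_tool --slide '[[40, -23, 0], [80, -46, 0], [120, -69, 0], [160, -92, 0], [200, -115, 0], [240, -138, 0], [280, -161, 0], [320, -184, 0], [360, -207, 0], [400, -231, 0], [440, -254, 0], [476, -275, 0]]' --delta_rot '[[0, 0, -0.14], [0, 0, -0.28], [0, 0, -0.42], [0, 0, -0.56], [0, 0, -0.7], [0, 0, -0.84], [0, 0, -0.98], [0, 0, -1.12], [0, 0, -1.26], [0, 0, -1.4], [0, 0, -1.54], [0, 0, -1.68]]' --claw '[0, 0, 0, 0, 0, 0, 0, 0, 0, 0, 0, 0]' --grip_force 40

```text
clock: 1.3
ee_pos: [0.5462, -0.1855, 0.248]
ee_rot: [-3.141, -0.0, 1.954]
wrist_force: [-0.4, -0.9, 1.2]
finger_gap: 1.004
```

>>> servo_tool --slide '[[0, 0, 5], [0, 0, 10], [0, 0, 15], [0, 0, 20], [0, 0, 25], [0, 0, 30], [0, 0, 35], [0, 0, 40], [0, 0, 45], [0, 0, 48], [0, 0, 48], [0, 0, 48]]' --delta_rot '[[0, 0, -0.148], [0, 0, -0.296], [0, 0, -0.444], [0, 0, -0.592], [0, 0, -0.74], [0, 0, -0.888], [0, 0, -1.036], [0, 0, -1.184], [0, 0, -1.332], [0, 0, -1.48], [0, 0, -1.628], [0, 0, -1.77]]' --claw '[0, 0, 0, 0, 0, 0, 0, 0, 0, 0, 0, 0]'

```text
clock: 2.5
ee_pos: [0.5448, -0.1873, 0.1997]
ee_rot: [3.141, -0.001, -2.559]
wrist_force: [-0.3, -0.4, 0.2]
finger_gap: 1.0
```

```bash
python3 - <<'E'
from h import *
from cell import observe, grab_frame
f=grab_frame("wrist");np.savez("w1.npz",**{k:f[k] for k in("frame","K","R","t")})
s=observe();print(s["ee_pos"],s["ee_rot"],s["joints"],s["wrist_force"])
cv2.imwrite("pics/w1.png",f["frame"][:,:,::-1])
print(f["K"][0,0],-f["R"].T@f["t"],f["R"][2])
hsv=cv2.cvtColor(f["frame"],cv2.COLOR_RGB2HSV);m=((hsv[...,1]<60)&(hsv[...,2]>140)).astype(np.uint8)
n,l,st,c=cv2.connectedComponentsWithStats(m)
for i in range(1,n):
    if st[i,4]>100: print(i,st[i],c[i])
print(proj(f,[.545,-.187,.088]))
E
```

```text
[ 0.54478739 -0.18732849  0.19975452] [ 3.14077449e+00 -4.23869838e-04 -2.55091771e+00] [-5.58069743e-01  2.79495286e-02 -6.99300300e-02  1.47383677e+00
 -5.15294637e-05 -1.14874449e+00] [-0.28522705 -0.31591643 -0.79747898]
311.2146220496822 [ 0.47408195 -0.23309291  0.32532846] [ 0.27223927  0.18101774 -0.94504939]
26 [ 233  165   38   47 1285] [251.37042802 186.52684825]
58 [ 412  273  100   51 2466] [467.23884834 299.03568532]
[249.63642022 193.30332315]
```

View pics/w1.png

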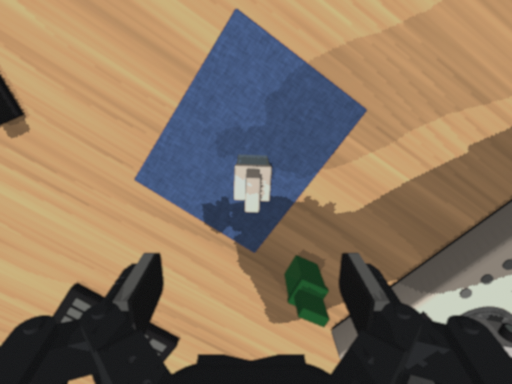

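Wrist view: the white cell sits with its fin top at about x 246–259, y 178–212, aligned with the jaws. The decoy is at (305,290), clear of the fingers. I'll refine the fin's centre numerically.

```bash
python3 - <<'E'
from h import *
f=np.load("w1.npz");g=f["frame"].mean(2)
print(g[160:216:3,230:275:2].astype(int))
P=np.array([.5448,-.1873]);yaw=-2.555
for u,v in[(252.5,195),(252.5,178),(252.5,211)]:
    d=ray(f,u,v,.088)[:2]-P;print(u,v,d+P,"tool xy",d@[np.cos(yaw),np.sin(yaw)],d@[np.sin(yaw),-np.cos(yaw)])
E
```

```text
[[ 96  95  94  95  88  92  82  80  81  81  82  82  82  81  81  80  79  80
   78  74  81  82  84]
 [ 95  97 102  91  89  86  84  84  82  82  82  82  82  82  81  82  82  82
   79  70  58  72  80]
 [ 92  96 122 172 171 169 168 167 163 157 155 150 144 135 136 136 134 134
  131 130 108  70  80]
 [ 95  93 126 184 192 191 191 191 156 111 111 112 115 120 129 174 190 190
  190 190 163  90  82]
 [ 94  93 131 185 191 191 191 190 142  98  97  98  98  98 100 164 189 189
  189 189 160  84  85]
 [ 94 100 145 195 193 191 191 184 130  99  99  99  98  98  97 101 166 189
  189 187 146  84  92]
 [ 98 102 152 204 206 202 193 189 160 167 167 164 162 159 153 112 149 186
  188 186 135  87  88]
 [ 97  98 160 205 206 207 207 195 170 190 190 190 189 189 184 135 176 199
  192 183 126  94  95]
 [ 97  94 167 205 206 206 206 196 175 202 202 191 189 189 183 137 166 200
  200 188 119  89  94]
 [ 98 101 173 206 206 206 206 195 173 189 191 189 188 188 180 132 164 199
  205 200 134  91  95]
 [ 95  98 173 206 206 205 206 196 176 188 189 187 187 188 176 131 170 200
  206 196 131  95 100]
 [ 94  97 174 206 205 205 206 197
[... 305 characters left out ...]
05 205 205 177  81  66  68
   73  68  57  60  61]
 [ 63  62  60  60  61  61  61 113 197 206 205 204 204 204 176  80  59  59
   59  58  59  61  61]
 [ 63  60  57  57  57  59  58 113 197 205 204 205 205 203 171  81  62  62
   61  60  60  61  62]
 [ 71  65  59  57  58  59  58  91 158 173 176 177 178 179 128  64  60  62
   62  60  60  62  64]
 [ 83  68  57  57  60  60  58  60  60  59  59  58  58  59  58  59  62  63
   63  62  62  63  63]]
252.5 195 [ 0.54494578 -0.1842574 ] tool xy -0.0018055672429119754 0.0024532814099178404
252.5 178 [ 0.53293819 -0.19219058] tool xy 0.012585956194389248 0.00249279424653421
252.5 211 [ 0.5566713  -0.17651058] tool xy -0.015859022262192705 0.0024146967614967238
```

>>> servo_tool --slide '[[-1, 1.5, 25], [-1, 1.5, 60], [-1, 1.5, 90], [-1, 1.5, 110], [-1, 1.5, 121], [-1, 1.5, 121], [-1, 1.5, 121], [-1, 1.5, 121], [-1, 1.5, 121], [-1, 1.5, 121]]' --delta_rot '[[0, 0, 0], [0, 0, 0], [0, 0, 0], [0, 0, 0], [0, 0, 0], [0, 0, 0], [0, 0, 0], [0, 0, 0], [0, 0, 0], [0, 0, 0]]' --claw '[100, 130, 150, 150, 150, 190, 210, 255, 255, 255]' --grip_force 40

```text
clock: 3.55
ee_pos: [0.5457, -0.1862, 0.0806]
ee_rot: [-3.14, 0.001, -2.566]
wrist_force: [-0.5, -0.8, 4.9]
finger_gap: 0.133
```

>>> servo_tool --slide '[[0, 0, 0], [0, 0, 0], [0, 0, 0]]' --delta_rot '[[0, 0, 0], [0, 0, 0], [0, 0, 0]]' --claw '[255, 255, 255]'

```text
clock: 3.85
ee_pos: [0.5457, -0.1862, 0.0805]
ee_rot: [-3.14, 0.001, -2.566]
wrist_force: [-0.6, -0.1, 6.9]
finger_gap: 0.132
```

>>> servo_tool --slide '[[0, 0, -20], [0, 0, -60], [0, 0, -100], [-15, 21, -120], [-45, 64, -120], [-70, 98, -120], [-95, 133, -120], [-120, 168, -120], [-145, 203, -120], [-165, 232, -120], [-178, 250, -120], [-182, 255.5, -120]]' --delta_rot '[[0, 0, 0], [0, 0, 0], [0, 0, 0], [0, 0, 0.03], [0, 0, 0.06], [0, 0, 0.09], [0, 0, 0.12], [0, 0, 0.15], [0, 0, 0.17], [0, 0, 0.19], [0, 0, 0.19], [0, 0, 0.19]]' --claw '[255, 255, 255, 255, 255, 255, 255, 255, 255, 255, 255, 255]'

```text
clock: 5.05
ee_pos: [0.5581, 0.13, 0.1992]
ee_rot: [3.141, -0.0, -2.753]
wrist_force: [1.0, -0.4, -0.8]
finger_gap: 0.132
```

```bash
python3 - <<'E'
from h import *
from cell import observe, grab_frame
for n in("wrist","scene","top"):
    f=grab_frame(n);np.savez(n+"2.npz",**{k:f[k] for k in("frame","K","R","t")})
s=observe();print(s["ee_pos"],s["ee_rot"],s["joints"],s["wrist_force"],s["finger_gap"])
W=np.load("wrist2.npz");S=np.load("scene2.npz");T=np.load("top2.npz")
p=s["ee_pos"]
for n,f in(("w",W),("s",S)): print(n,proj(f,[.559,.127,.09]),proj(f,p-[0,0,.076]))
uv=proj(W,[.559,.127,.1]).astype(int);x0,y0=uv[0]-70,max(uv[1]-50,0)
us=proj(S,[.559,.127,.13]).astype(int);print("origins",x0,y0,us[0]-60,us[1]-45)
a=cv2.resize(W["frame"][y0:y0+140,x0:x0+140,::-1],(560,560),interpolation=cv2.INTER_CUBIC)
cv2.imwrite("pics/w2.png",W["frame"][:,:,::-1])
cv2.imwrite("pics/w2c.png",a)
b=cv2.resize(S["frame"][us[1]-45:us[1]+45,us[0]-60:us[0]+60,::-1],(720,540),interpolation=cv2.INTER_CUBIC)
cv2.imwrite("pics/s2.png",b)
E
```

```text
[0.55841572 0.12738882 0.19912148] [-3.14131486e+00 -4.46244873e-04 -2.75499224e+00] [-3.74257109e-03  1.71333172e-02 -8.20409944e-02  1.47192899e+00
 -4.26695894e-04 -3.90342981e-01] [-0.2108697   0.01879059 -0.84826276] 0.12930943776329537
w [245.67070276 193.73321516] [245.82434657 209.15389401]
s [313.73020285 141.66784155] [315.98068184 129.22363579]
origins 175 148 256 81
```

View pics/w2.png

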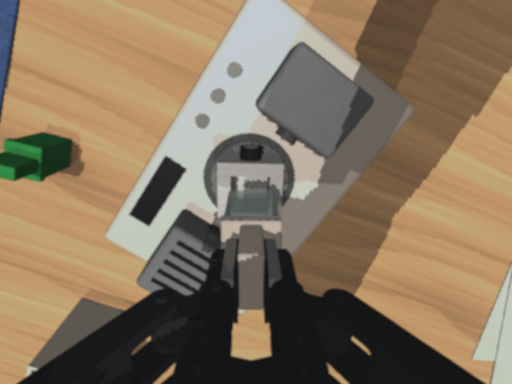

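Wrist view: the holder's top face spans about x 217–284 with its upper edge near y 163. The stub at (252,152) lies straight up the tool's x, so the orientation is right. The held cell's glass ends around y 180–215. I'll zoom in.

```bash
python3 - <<'E'
from h import *
W=np.load("wrist2.npz")
a=cv2.resize(W["frame"][140:240,200:300,::-1],(600,600),interpolation=cv2.INTER_CUBIC)
cv2.imwrite("pics/w2c.png",np.clip(a*1.25,0,255).astype(np.uint8))
E
```

```text
(no output)
```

View pics/w2c.png

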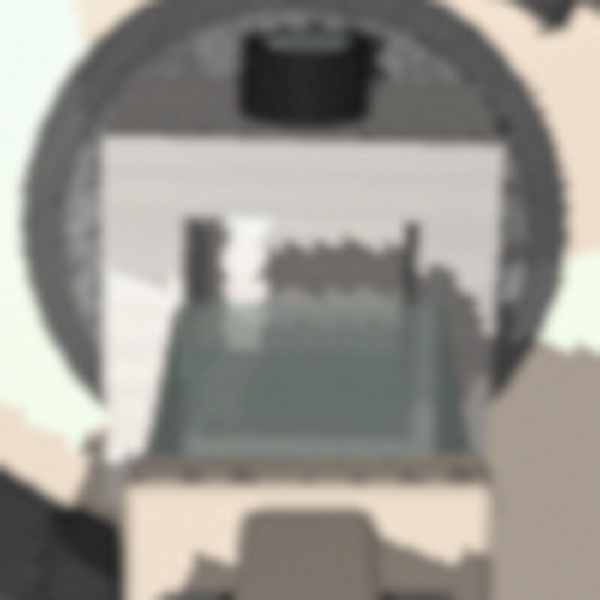

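The cropped view is clear. At 6x with origin (200,140), the holder's near edge runs (103,138)–(503,145). The pocket's near edge runs (187,218)–(418,222). The cell's lower near edge runs (182,303)–(437,303).

```bash
cat >> h.py <<'E'
def rel(f,ee,yaw,edges,org,sc):
    ex=np.array([np.cos(yaw),np.sin(yaw)]);ey=np.array([np.sin(yaw),-np.cos(yaw)])
    for n,a,b,z in edges:
        A,B=[ray(f,org[0]+(p[0]+.5)/sc-.5,org[1]+(p[1]+.5)/sc-.5,z)[:2]-ee[:2] for p in(a,b)]
        m=(A+B)/2;d=B-A
        print(n,"mid tool mm",(1e3*np.array([m@ex,m@ey])).round(2),"len",(1e3*np.hypot(*d)).round(1),"ang from y",np.arctan2(-(d@ex),d@ey).round(4))
E
python3 - <<'E'
from h import *
W=np.load("wrist2.npz")
rel(W,[.55842,.12739],-2.755,[("holder",(103,138),(503,145),.09),("pocket",(187,218),(418,222),.09),("foot",(182,303),(437,303),.1225)],(200,140),6)
E
```

```text
holder mid tool mm [24.77  2.94] len 51.7 ang from y 0.0163
pocket mid tool mm [14.21  2.88] len 30.3 ang from y 0.0164
foot mid tool mm [13.92  3.71] len 29.2 ang from y -0.0015
```

>>> servo_tool --slide '[[0, -0.8, 10], [0, -0.8, 20], [0, -0.8, 25], [0, -0.8, 25], [0, -0.8, 25]]' --delta_rot '[[0, 0, 0.017], [0, 0, 0.017], [0, 0, 0.017], [0, 0, 0.017], [0, 0, 0.017]]' --claw '[255, 255, 255, 255, 255]'

```text
clock: 5.7
ee_pos: [0.5586, 0.1267, 0.1741]
ee_rot: [3.142, -0.0, -2.773]
wrist_force: [0.5, 0.3, -1.3]
finger_gap: 0.132
```

```bash
python3 - <<'E'
from h import *
from cell import observe, grab_frame
f=grab_frame("wrist");np.savez("wrist3.npz",**{k:f[k] for k in("frame","K","R","t")})
s=observe();print(s["ee_pos"],s["ee_rot"],s["wrist_force"])
a=cv2.resize(f["frame"][140:240,200:300,::-1],(600,600),interpolation=cv2.INTER_CUBIC)
cv2.imwrite("pics/w3c.png",np.clip(a*1.25,0,255).astype(np.uint8))
E
```

```text
[0.55886748 0.12679423 0.17448051] [-3.14139925e+00  2.15423867e-04 -2.77260860e+00] [-0.74454057  0.22822822 -0.57985187]
```

View pics/w3c.png

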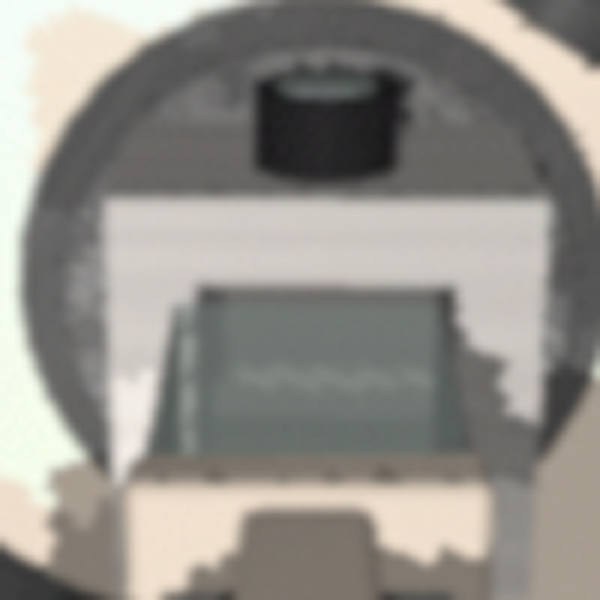

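Yaw is now level. The holder edge runs (105,198)–(552,200) and the pocket edge (198,290)–(452,292). The foot edge is still at (182,303)–(437,303), just ahead of the mouth edge.

```bash
python3 - <<'E'
from h import *
W=np.load("wrist3.npz")
for z in(.0979,.095):
  rel(W,[.5588,.1267],-2.7726,[("holder",(105,198),(552,200),.09),("pocket",(198,290),(452,292),.09),("foot",(182,303),(437,303),z)],(200,140),6)
E
```

```text
holder mid tool mm [25.02  3.5 ] len 52.1 ang from y 0.0053
pocket mid tool mm [13.7   3.12] len 30.1 ang from y 0.009
foot mid tool mm [14.92  1.27] len 29.2 ang from y 0.0007
holder mid tool mm [25.02  3.5 ] len 52.1 ang from y 0.0053
pocket mid tool mm [13.7   3.12] len 30.1 ang from y 0.009
foot mid tool mm [13.92  1.27] len 29.6 ang from y 0.0007
```

>>> servo_tool --slide '[[-0.7, 2, 2], [-0.7, 2, 5], [-0.7, 2, 5], [-0.7, 2, 5], [-0.7, 2, 5]]' --delta_rot '[[0, 0, 0.005], [0, 0, 0.005], [0, 0, 0.005], [0, 0, 0.005], [0, 0, 0.005]]' --claw '[255, 255, 255, 255, 255]'

```text
clock: 6.25
ee_pos: [0.5587, 0.1291, 0.1694]
ee_rot: [-3.141, 0.0, -2.777]
wrist_force: [0.6, 0.1, -0.2]
finger_gap: 0.135
```

```bash
python3 - <<'E'
from h import *
from cell import observe, grab_frame
f=grab_frame("wrist");np.savez("wrist4.npz",**{k:f[k] for k in("frame","K","R","t")})
s=observe();print(s["ee_pos"],s["ee_rot"],s["wrist_force"])
a=cv2.resize(f["frame"][160:220,210:300,::-1],(792,528),interpolation=cv2.INTER_CUBIC)
cv2.imwrite("pics/w4c.png",np.clip(a*1.4,0,255).astype(np.uint8))
E
```

```text
[0.55873659 0.12911152 0.16937297] [-3.14144894e+00  1.00094504e-04 -2.77734518e+00] [ 0.12059943 -0.35207246 -0.87696603]
```

View pics/w4c.png

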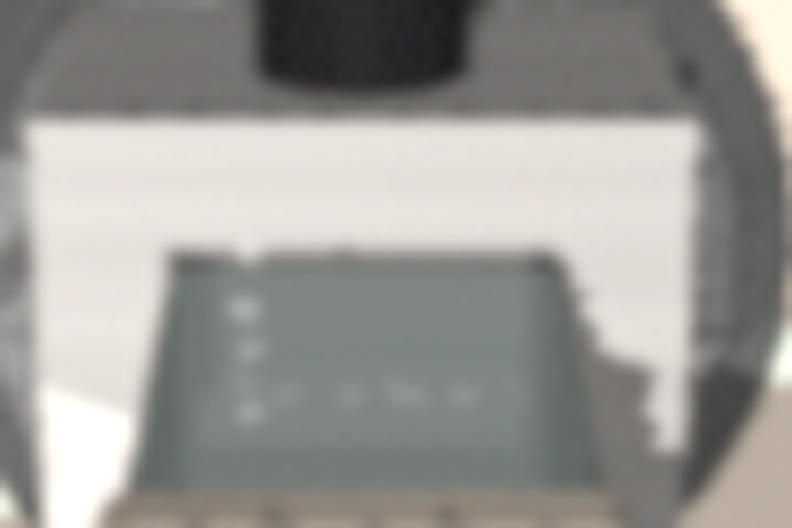

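Near the mouth, the crop (8.8x, origin (210,160)) shows the holder edge (22,118)–(705,118) and the pocket edge near y 248. The foot edge is near y 267, x 179–553. So y is centred to about 0.2 mm.

```bash
python3 - <<'E'
from h import *
W=np.load("wrist4.npz");g=W["frame"].mean(2)
print(g[168:200,[225,245,250,262]].astype(int).T)
for z in(.0926,.0905):
  rel(W,[.55874,.1291],-2.7773,[("holder",(22,118),(705,118),.09),("pocket",(175,248),(558,248),.09),("foot",(179,267),(553,267),z)],(210,160),8.8)
E
```

```text
[[ 82  83  82  79  81 111 149 163 164 164 163 162 162 162 164 165 165 164
  161 162 161 161 162 162 163 163 164 164 165 165 164 163]
 [ 29  37  55  72  84 113 148 162 163 163 162 161 160 161 163 164 164 162
  160 150 126 100  90  92  93  94  93  93  93  93  93  93]
 [ 33  35  49  68  85 115 149 161 162 162 161 160 159 160 162 163 162 162
  160 148 121  96  90  92  93  93  93  93  93  93  93  92]
 [ 53  71  78  77  81 110 147 160 162 162 161 159 159 160 161 162 162 162
  159 149 125  99  90  91  92  93  93  93  93  93  93  92]]
holder mid tool mm [26.07  1.02] len 53.1 ang from y 0.0005
pocket mid tool mm [15.41  1.25] len 30.2 ang from y 0.0005
foot mid tool mm [14.72  1.21] len 29.2 ang from y 0.0005
holder mid tool mm [26.07  1.02] len 53.1 ang from y 0.0005
pocket mid tool mm [15.41  1.25] len 30.2 ang from y 0.0005
foot mid tool mm [14.    1.21] len 29.5 ang from y 0.0005
```

>>> servo_tool --slide '[[0, 0, 1], [0, 0, 2], [0, 0, 3], [0, 0, 4], [0, 0, 4], [0, 0, 4]]' --delta_rot '[[0, 0, 0], [0, 0, 0], [0, 0, 0], [0, 0, 0], [0, 0, 0], [0, 0, 0]]' --claw '[255, 255, 255, 255, 255, 255]'

```text
clock: 6.9
ee_pos: [0.5587, 0.1291, 0.1653]
ee_rot: [-3.142, -0.0, -2.777]
wrist_force: [-0.4, 0.5, -0.3]
finger_gap: 0.126
```

>>> servo_tool --slide '[[0, 0, 1], [0, 0, 2], [0, 0, 2], [0, 0, 2]]' --delta_rot '[[0, 0, 0], [0, 0, 0], [0, 0, 0], [0, 0, 0]]' --claw '[255, 255, 255, 255]'

```text
clock: 7.3
ee_pos: [0.5587, 0.1291, 0.1632]
ee_rot: [-3.142, -0.0, -2.777]
wrist_force: [-0.2, 0.0, -1.0]
finger_gap: 0.133
```

>>> servo_tool --slide '[[0, 0, 1], [0, 0, 2], [0, 0, 3], [0, 0, 4], [0, 0, 4]]' --delta_rot '[[0, 0, 0], [0, 0, 0], [0, 0, 0], [0, 0, 0], [0, 0, 0]]' --claw '[255, 255, 255, 255, 255]'

```text
clock: 7.8
ee_pos: [0.5586, 0.1291, 0.159]
ee_rot: [3.142, -0.0, -2.777]
wrist_force: [-0.7, -0.3, -0.9]
finger_gap: 0.131
```

>>> servo_tool --slide '[[0, 0, 1], [0, 0, 2], [0, 0, 3], [0, 0, 4], [0, 0, 5], [0, 0, 5]]' --delta_rot '[[0, 0, 0], [0, 0, 0], [0, 0, 0], [0, 0, 0], [0, 0, 0], [0, 0, 0]]' --claw '[255, 255, 255, 255, 255, 255]'

```text
clock: 8.4
ee_pos: [0.5586, 0.1291, 0.1541]
ee_rot: [-3.142, -0.0, -2.777]
wrist_force: [0.2, -0.4, -2.0]
finger_gap: 0.134
```

Almost no resistance, so I'll check that the cell really is entering the pocket.

```bash
python3 - <<'E'
from h import *
from cell import observe, grab_frame
f=grab_frame("wrist");np.savez("wrist5.npz",**{k:f[k] for k in("frame","K","R","t")})
s=grab_frame("scene")
us=proj(s,[.559,.127,.11]).astype(int)
a=cv2.resize(f["frame"][160:230,205:295,::-1],(450,350),interpolation=cv2.INTER_CUBIC)
b=cv2.resize(s["frame"][us[1]-35:us[1]+35,us[0]-35:us[0]+35,::-1],(350,350),interpolation=cv2.INTER_CUBIC)
cv2.imwrite("pics/c5.png",np.clip(np.hstack([a,b])*1.3,0,255).astype(np.uint8))
E
```

```text
(no output)
```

View pics/c5.png

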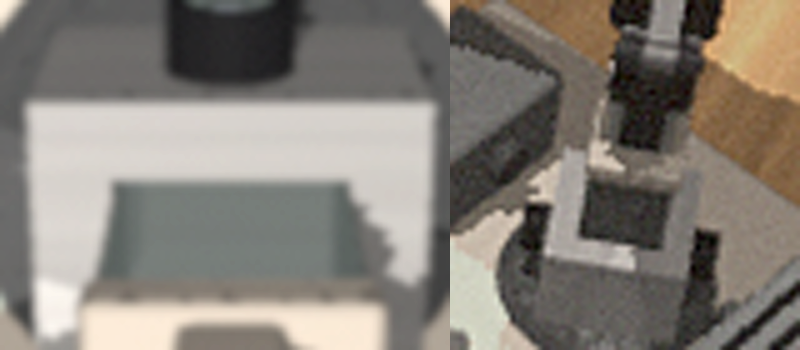

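The cell is inside the pocket mouth, with the glass cut off cleanly by the mouth's edge in both views. I'll carry on down.

>>> servo_tool --slide '[[0, 0, 1.5], [0, 0, 3], [0, 0, 4.5], [0, 0, 6], [0, 0, 7.5], [0, 0, 9], [0, 0, 9]]' --delta_rot '[[0, 0, 0], [0, 0, 0], [0, 0, 0], [0, 0, 0], [0, 0, 0], [0, 0, 0], [0, 0, 0]]' --claw '[255, 255, 255, 255, 255, 255, 255]'

```text
clock: 9.2
ee_pos: [0.5586, 0.1292, 0.145]
ee_rot: [3.141, -0.0, -2.777]
wrist_force: [-1.1, 2.1, -1.5]
finger_gap: 0.131
```

>>> servo_tool --slide '[[0, 0, 1], [0, 0, 2], [0, 0, 3], [0, 0, 4], [0, 0, 5], [0, 0, 6], [0, 0, 7], [0, 0, 7]]' --delta_rot '[[0, 0, 0], [0, 0, 0], [0, 0, 0], [0, 0, 0], [0, 0, 0], [0, 0, 0], [0, 0, 0], [0, 0, 0]]' --claw '[255, 255, 255, 255, 255, 255, 255, 255]'

```text
clock: 10.0
ee_pos: [0.5586, 0.1291, 0.138]
ee_rot: [3.141, -0.0, -2.777]
wrist_force: [-0.0, 2.8, -0.5]
finger_gap: 0.132
```

>>> servo_tool --slide '[[0, 0, 1], [0, 0, 2], [0, 0, 3], [0, 0, 4], [0, 0, 4]]' --delta_rot '[[0, 0, 0], [0, 0, 0], [0, 0, 0], [0, 0, 0], [0, 0, 0]]' --claw '[255, 255, 255, 255, 255]'

```text
clock: 10.5
ee_pos: [0.5586, 0.1291, 0.134]
ee_rot: [3.141, -0.0, -2.777]
wrist_force: [-0.4, 3.4, -0.4]
finger_gap: 0.131
```

>>> servo_tool --slide '[[0, 0, 0.7], [0, 0, 1.4], [0, 0, 2], [0, 0, 2]]' --delta_rot '[[0, 0, 0], [0, 0, 0], [0, 0, 0], [0, 0, 0]]' --claw '[255, 255, 255, 255]'

```text
clock: 10.9
ee_pos: [0.5587, 0.1291, 0.1325]
ee_rot: [-3.142, 0.0, -2.777]
wrist_force: [-2.3, 2.6, 2.4]
finger_gap: 0.129
```

>>> servo_tool --slide '[[0, 0, 1], [0, 0, 2], [0, 0, 3], [0, 0, 3]]' --delta_rot '[[0, 0, 0], [0, 0, 0], [0, 0, 0], [0, 0, 0]]' --claw '[255, 255, 255, 255]'

```text
clock: 11.3
ee_pos: [0.5596, 0.1291, 0.1321]
ee_rot: [-3.14, 0.003, -2.777]
wrist_force: [-7.4, 3.4, 20.5]
finger_gap: 0.131
```

>>> servo_tool --slide '[[0, 0, -1.5], [0, 0, -2.5], [0, 0, -2.5], [0, 0, -2.5]]' --delta_rot '[[0, 0, 0], [0, 0, 0], [0, 0, 0], [0, 0, 0]]' --claw '[255, 255, 255, 255]'

```text
clock: 11.7
ee_pos: [0.5592, 0.129, 0.1324]
ee_rot: [-3.141, 0.001, -2.777]
wrist_force: [-1.5, 3.0, 7.1]
finger_gap: 0.13
```

>>> servo_tool --slide '[[0, 0, 0], [0, 0, 0], [0, 0, 0], [0, 0, 0], [0, 0, 0], [0, 0, 0], [0, 0, 0], [0, 0, 0], [0, 0, 0], [0, 0, 0], [0, 0, 0]]' --delta_rot '[[0, 0, 0.04], [0, 0, 0.08], [0, 0, 0.12], [0, 0, 0.16], [0, 0, 0.2], [0, 0, 0.24], [0, 0, 0.28], [0, 0, 0.32], [0, 0, 0.36], [0, 0, 0.4], [0, 0, 0.4]]' --claw '[255, 255, 255, 255, 255, 255, 255, 255, 255, 255, 255]'

```text
clock: 12.8
ee_pos: [0.5593, 0.1291, 0.1324]
ee_rot: [3.142, 0.002, 3.104]
wrist_force: [-0.7, 3.7, 5.4]
finger_gap: 0.133
```

```bash
python3 - <<'E'
from cell import observe
s=observe();print(s["ee_pos"],s["ee_rot"],s["wrist_force"],s["wrist_torque"])
E
```

```text
[0.55933476 0.12909755 0.13239493] [3.14157295e+00 1.57629759e-03 3.10440601e+00] [-0.68743072  3.73201951  5.39384496] [ 0.85997249  0.27654344 -0.00197568]
```

>>> servo_tool --slide '[[0, 0, 0], [0, 0, 0], [0, 0, 0], [0, 0, 0], [0, 0, 0]]' --delta_rot '[[0, 0, 0.03], [0, 0, 0.06], [0, 0, 0.09], [0, 0, 0.12], [0, 0, 0.12]]' --claw '[255, 255, 255, 255, 255]'

```text
clock: 13.3
ee_pos: [0.5593, 0.1291, 0.1324]
ee_rot: [3.141, 0.001, 2.985]
wrist_force: [-0.6, 3.0, 6.0]
finger_gap: 0.13
```

```bash
python3 - <<'E'
from cell import observe
s=observe();print(s["ee_pos"],s["ee_rot"],s["wrist_force"],s["wrist_torque"])
E
```

```text
[0.55931954 0.12910332 0.13235926] [3.14139106e+00 1.48507225e-03 2.98479461e+00] [-0.59412557  2.99232494  5.9992105 ] [0.84310904 0.2336556  0.03361662]
```

>>> servo_tool --slide '[[0, 0, 0], [0, 0, 0], [0, 0, 0]]' --delta_rot '[[0, 0, 0.02], [0, 0, 0.04], [0, 0, 0.04]]' --claw '[255, 255, 255]'

```text
clock: 13.6
ee_pos: [0.5593, 0.1291, 0.1324]
ee_rot: [3.141, 0.002, 2.945]
wrist_force: [-0.8, 2.7, 6.8]
finger_gap: 0.126
```

```bash
python3 - <<'E'
from cell import observe
s=observe();print(s["ee_pos"],s["ee_rot"],s["wrist_force"],s["wrist_torque"])
E
```

```text
[0.55932156 0.12913294 0.13237192] [3.14130010e+00 1.53859432e-03 2.94519775e+00] [-0.76599259  2.65693844  6.83334468] [0.82205423 0.16302462 0.00467926]
```

>>> servo_tool --slide '[[0, 0, 0], [0, 0, 0], [0, 0, 0]]' --delta_rot '[[0, 0, 0.02], [0, 0, 0.03], [0, 0, 0.03]]' --claw '[255, 255, 255]'

```text
clock: 13.9
ee_pos: [0.5594, 0.1291, 0.1324]
ee_rot: [3.141, 0.002, 2.916]
wrist_force: [-1.4, 3.5, 6.2]
finger_gap: 0.126
```

```bash
python3 - <<'E'
from cell import observe
s=observe();print(s["ee_pos"],s["ee_rot"],s["wrist_force"],s["wrist_torque"])
E
```

```text
[0.55936103 0.12912246 0.13238736] [3.14125320e+00 1.59922047e-03 2.91558201e+00] [-1.356432    3.46417181  6.24460509] [0.81013039 0.16083451 0.0402649 ]
```

>>> servo_tool --slide '[[0, 0, 0], [0, 0, 0], [0, 0, 0]]' --delta_rot '[[0, 0, 0.02], [0, 0, 0.03], [0, 0, 0.03]]' --claw '[255, 255, 255]'

```text
clock: 14.2
ee_pos: [0.5593, 0.1289, 0.1324]
ee_rot: [-3.142, 0.002, 2.886]
wrist_force: [-1.2, 2.4, 5.1]
finger_gap: 0.136
```

```bash
python3 - <<'E'
from cell import observe
s=observe();print(s["ee_pos"],s["ee_rot"],s["wrist_force"],s["wrist_torque"])
E
```

```text
[0.55933841 0.1289438  0.13237734] [-3.14158130e+00  1.59480932e-03  2.88563731e+00] [-1.18790084  2.39626933  5.05773477] [0.57912357 0.19051372 0.23756698]
```

>>> servo_tool --slide '[[0, 0, 0], [0, 0, 0], [0, 0, 0]]' --delta_rot '[[0, 0, 0.006], [0, 0, 0.01], [0, 0, 0.01]]' --claw '[255, 255, 255]'

```text
clock: 14.5
ee_pos: [0.5593, 0.1289, 0.1324]
ee_rot: [-3.141, 0.002, 2.876]
wrist_force: [-0.8, 1.9, 6.1]
finger_gap: 0.131
```

```bash
python3 - <<'E'
from h import *
from cell import observe,grab_frame
s=observe();print(s["ee_pos"],s["ee_rot"],s["wrist_force"],s["wrist_torque"])
f=grab_frame("wrist");np.savez("wrist6.npz",**{k:f[k] for k in("frame","K","R","t")})
cv2.imwrite("pics/w6.png",cv2.resize(f["frame"][0:300,60:460,::-1],(800,600),interpolation=cv2.INTER_CUBIC))
E
```

```text
[0.55927012 0.12891347 0.13238383] [-3.14142497e+00  1.50640359e-03  2.87591591e+00] [-0.84689011  1.90575282  6.10898085] [0.49493023 0.29127722 0.19611352]
```

View pics/w6.png

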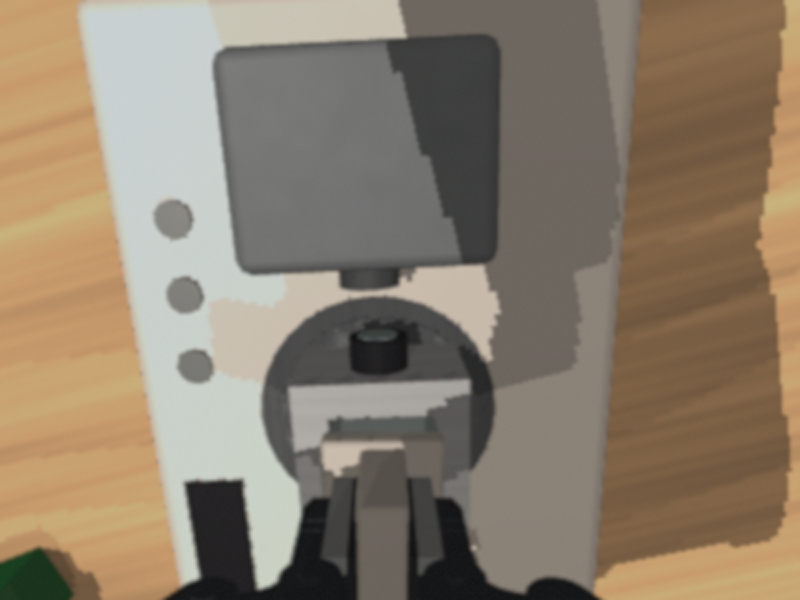

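The holder's edge (290,387)–(470,380) now looks parallel to the house's edges (250,272)–(492,262) and (218,50)–(495,37). I'll check this in numbers.

```bash
python3 - <<'E'
from h import *
W=np.load("wrist6.npz");yaw=2.876
rel(W,[.5593,.1289],yaw,[("holder",(290,387),(470,380),.09),("house near",(252,272),(490,263),.094),("house far",(222,48),(493,36),.094),("cap",(322,438),(442,434),.109)],(60,0),2)
g=cv2.cvtColor(W["frame"],cv2.COLOR_RGB2GRAY).astype(float);gy=np.abs(cv2.Sobel(g,cv2.CV_64F,0,1))
def edge(c0,c1,r0,r1,z,n):
    P=[];
    for c in range(c0,c1):
        col=gy[r0:r1,c];r=r0+(col**3@np.arange(r1-r0))/(col**3).sum();P.append(ray(W,c,r,z)[:2])
    P=np.array(P);ex=np.array([np.cos(yaw),np.sin(yaw)]);ey=np.array([np.sin(yaw),-np.cos(yaw)])
    y=P@ey;x=P@ex;k=np.polyfit(y,x,1);ok=abs(np.polyval(k,y)-x)<.0008;k=np.polyfit(y[ok],x[ok],1)
    print(n,"ang",-np.arctan(k[0]).round(4),ok.mean().round(2))
edge(208,235,188,196,.09,"holder L");edge(208,292,187,196,.09,"holder")
edge(190,225,130,139,.094,"house near L");edge(190,300,128,139,.094,"house near");edge(175,250,17,28,.094,"house far L");edge(175,300,15,28,.094,"house far")
E
```

```text
holder mid tool mm [26.14  0.15] len 51.5 ang from y -0.0407
house near mid tool mm [59.77 -2.17] len 62.4 ang from y -0.0372
house far mid tool mm [112.36  -5.03] len 63.6 ang from y -0.039
cap mid tool mm [18.28  0.75] len 31.4 ang from y -0.0359
holder L ang -0.0432 1.0
holder ang -0.0425 1.0
house near L ang -0.0452 1.0
house near ang -0.0455 0.77
house far L ang -0.0456 1.0
house far ang -0.045 1.0
```

The holder is parallel to the light path within about 0.003 rad, and the torque step showed the stop. The cap is about 0.01 rad off the light path. I'll ease back slightly and let go.

>>> servo_tool --slide '[[0, 0, 0], [0, 0, 0], [0, 0, 0], [0, 0, 0], [0, 0, 0], [0, 0, 0], [0, 0, -5], [0, 0, -20], [0, 0, -50], [0, 0, -80], [0, 0, -80]]' --delta_rot '[[0, 0, -0.01], [0, 0, -0.015], [0, 0, -0.015], [0, 0, -0.015], [0, 0, -0.015], [0, 0, -0.015], [0, 0, -0.015], [0, 0, -0.015], [0, 0, -0.015], [0, 0, -0.015], [0, 0, -0.015]]' --claw '[255, 255, 215, 200, 180, 150, 150, 150, 150, 150, 150]' --grip_force 20

```text
clock: 15.65
ee_pos: [0.5609, 0.1291, 0.2179]
ee_rot: [3.14, 0.008, 2.891]
wrist_force: [0.0, -0.4, 0.5]
finger_gap: 0.41
```

```bash
python3 - <<'E'
from h import *
from cell import observe,grab_frame
f=grab_frame("wrist");f=grab_frame("wrist");np.savez("wrist7.npz",**{k:f[k] for k in("frame","K","R","t")})
s=observe();print(s["ee_pos"],s["ee_rot"],s["wrist_force"],s["finger_gap"])
sc=grab_frame("scene");us=proj(sc,[.559,.128,.11]).astype(int)
uw=proj(f,[.559,.128,.1]).astype(int);x0,y0=uw[0]-60,max(uw[1]-80,0);print(x0,y0)
a=cv2.resize(f["frame"][y0:y0+120,x0:x0+120,::-1],(480,480),interpolation=cv2.INTER_CUBIC)
b=cv2.resize(sc["frame"][us[1]-48:us[1]+48,us[0]-32:us[0]+32,::-1],(320,480),interpolation=cv2.INTER_CUBIC)
cv2.imwrite("pics/c7.png",np.clip(np.hstack([a,b])*1.2,0,255).astype(np.uint8))
E
```

```text
[0.55943585 0.12907018 0.21349399] [3.14113375e+00 2.52881601e-03 2.89078448e+00] [ 0.32557655  0.14547048 -1.24976653] 0.40708397567467436
187 110
```

View pics/c7.png

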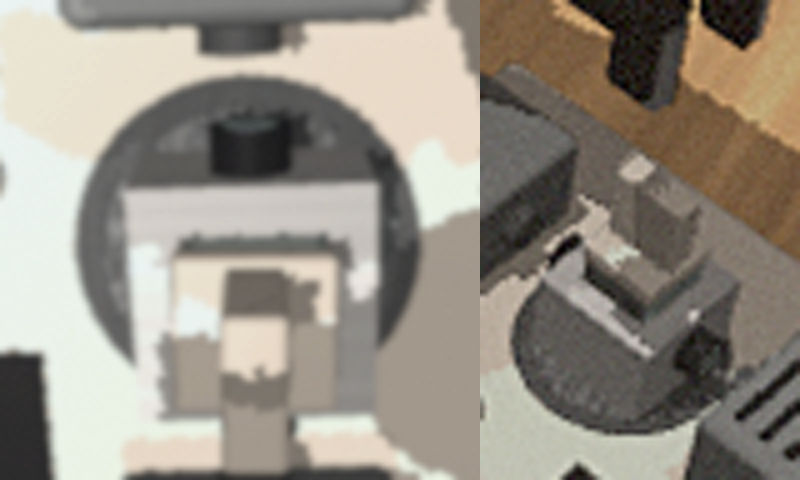

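```bash
python3 - <<'E'
from h import *
W=np.load("wrist7.npz");yaw=2.8908
rel(W,[.5594,.1291],yaw,[("holder",(125,190),(378,182),.09),("cap",(175,257),(337,255),.109)],(187,110),4)
W6=np.load("wrist6.npz")
ex=np.array([np.cos(yaw),np.sin(yaw)]);ey=np.array([np.sin(yaw),-np.cos(yaw)])
def edge(W,c0,c1,r0,r1,z,n):
    g=cv2.cvtColor(W["frame"],cv2.COLOR_RGB2GRAY).astype(float);gy=np.abs(cv2.Sobel(g,cv2.CV_64F,0,1));P=[]
    for c in range(c0,c1):
        col=gy[r0:r1,c];P.append(ray(W,c,r0+(col**3@np.arange(r1-r0))/(col**3).sum(),z)[:2])
    P=np.array(P);y=P@ey;x=P@ex;k=np.polyfit(y,x,1);ok=abs(np.polyval(k,y)-x)<.0006;k=np.polyfit(y[ok],x[ok],1)
    print(n,"ang",-np.arctan(k[0]).round(4),"x at mid mm",(1e3*np.polyval(k,np.array([.5594,.1291])@ey)).round(2),ok.mean().round(2))
edge(W,221,280,152,161,.09,"holder7");edge(W,206,286,109,120,.094,"house7");edge(W,233,268,170,178,.109,"cap7")
edge(W6,208,292,187,196,.09,"holder6");edge(W6,222,280,214,222,.109,"cap6");edge(W6,190,300,128,139,.094,"house6")
E
```

```text
holder mid tool mm [26.45  0.12] len 52.0 ang from y -0.0316
cap mid tool mm [17.04  1.04] len 31.4 ang from y -0.0121
holder7 ang -0.0301 x at mid mm -483.14 1.0
house7 ang -0.0316 x at mid mm -450.55 0.7
cap7 ang 0.0069 x at mid mm -492.97 0.54
holder6 ang -0.0277 x at mid mm -483.34 1.0
cap6 ang 0.004 x at mid mm -492.82 0.98
house6 ang -0.0311 x at mid mm -450.39 0.7
```

After release the holder and house agree to 0.002 rad, and the cap edge hasn't moved relative to when it was pressed home. I'll hand the job in.

```bash
python3 -c "
from cell import arm,observe
s=observe();print(s['clock'],s['wrist_force']);print(arm.finish_job())"
```

```text
15.8 [-0.7602953   0.84375352  0.16791066]
the job is handed in; nothing more can be done
None
```

The cell is fully home in the holder, the holder is turned clockwise onto its stop, and the job was handed in at 15.8 s. No verdict was reported.

**What I did:** I gripped the white cell by its fin and lined it up over the pocket with the wrist camera, with its clear faces towards the window tubes. I pressed it down until the resistance jumped to about 20 N at the floor height. Then I eased off and turned the holder by the grip until the torque stepped up at the stop. Finally I let go and backed away.

**Last checks:**
- **Holder:** within about 0.002 rad of the light path, judged against the edge of the nearby grey house.
- **Cell height:** the cap edge moved only about 0.15 mm between pressed-home and released, so letting go did not lift it.
- **Clear of the cell:** the wrist force was near zero and the gripper had moved about 80 mm clear.

**Less certain:**
- **Cell angle:** my readings of the cap edge put the cell's own angle between 0.01 and 0.04 rad off the light path. The spread comes from a noisy edge, but all of it is inside the 0.1 rad limit.
- **Turning past the stop:** the last 0.01 rad of turning added no torque, so the fin probably slipped slightly in the pads.
- **Spring:** I felt less rubbing from the leaf spring than described, so I judged it seated by the sharp force rise and the height.
- **Other objects:** I did not measure the calculator, pen cup, glass dish and stapler afterwards. The arm was not brought near them at low height.

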